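# Clamp a rock core plug in the bench clamp

## Robot

A 7-joint arm with a two-finger parallel gripper is mounted at the origin on the work surface. World frame = base frame: x ahead of the robot, y to its left, z up, the work surface at z = 0. Lengths are in m, angles in rad, forces in N, time in s.
With the tool pointing down it reaches from about 0.35 to 0.9 m from the base axis. Payload 8.1 kg.
Tool frame: the origin (TCP) lies midway between the tips of the shut fingers; the grasp point (between the pads) lies 19 mm behind it; z points along the fingers, y is the line along which they close (so a half turn about z gives the same grasp; the last joint's range is limited). The gripper opens to 92 mm and grips with 3 to 60 N. Pads are 19 mm wide; open, the fingers measure 130 mm over their backs; the gripper's body (75 mm by 190 mm) begins 47 mm behind the grasp point.
Start: joints at [1.13, 0.434, 0.025, 1.573, -0.012, 1.134, -0.075], TCP at [0.207, -0.59, 0.227] pointing down, gripper open.
Joint ranges: [-2.62, 2.62], [-0.44, 2.09], [-1.27, 1.32], [0.08, 2.57], [-1.32, 4.46], [0.12, 2], [-2.74, 2.74]. Speed limits (rad/s): [2.22, 2.22, 3.01, 3.01, 3.14, 3.14, 3.14].

## Interface

Orientations are given as a rotation vector (axis times angle).
In Python, from cell import arm gives the robot as it stands.
- The arm moves only by the tool carry_out, never from a script. Its arguments are lists of equal length, an entry for each row: "claw": the finger opening in cm, from 0 to 9.18; "delta_pos": the shift along the tool's x, y, z in cm, a list of three; "angular": the turn, a rotation vector about the tool's x, y, z in rad, a list of three. In form: {"claw": [claw, ...], "delta_pos": [[dx, dy, dz], ...], "angular": [[ax, ay, az], ...]}. A call has 1 to 20 rows; each row shifts and turns the commanded pose from where the row before left it, along the tool's axes as they then stand; what a row does not reach is not made up. A row lasts 1/10 s, in which the tool goes at most 50 mm and 8.59 degrees, less where a joint would pass 70% of its speed; a pose out of reach is approached as far as the arm can. A call with a gripper value outside its range is refused whole. The fingers move at their own pace and stop on an object; "force" is the grip in N (left out, the last holds). Time passes only in rows, so rows that do not move let the fingers close. It gives the time, the measured TCP pose, the force, the opening and the grip force at its end, in the units of the state.
- arm.observe(): the state, without advancing time (a new reading comes with each control period).
- arm.get_image(name): name is "scene" or "top" or "wrist"; returns a dict with "frame" (480x640x3 uint8, red, green, blue), "mtx" (3x3 intrinsics, pixels), "T" (4x4, takes a point from camera to world coordinates). Camera axes: x right, y down, z forward; pixel columns grow to the right and rows downward; lengths in m; the calibration is good to about 2 mm. A picture is of the moment at which its call begins. There is no depth.
- arm.sign_off(): hands the job in; it is judged then, once.
Trained networks look in a picture, given as the dict that the camera call returned (one of the last four; its "shot" number tells which), for a name from the list of things; names that differ only in an ending like _2 or _b are one class to them, and where a whole thing is asked for, a point or a joint stands for the part that bears it (a point fixed in the world has none). Each returns a list of dicts, best first, with "conf" (0 to 1); they miss things now and then, are a little off and sometimes report something else, mostly with a low value. They report only what shows in the picture. A call takes as long as a camera call. They do not tell look-alikes from the thing itself.
- arm.look_for(label, picture): "centre" ([column, row] as shares, 0 to 1, of the picture: columns of its width, rows of its height, amid what is visible of it).
- arm.trace(label, picture): "region" (480x640 bool, what is visible of it) and "centre" ([column, row] as shares, 0 to 1, of the picture: columns of its width, rows of its height, amid what is visible of it).
- arm.place_of(label, picture): "centre" ([column, row] as shares, 0 to 1, of the picture: columns of its width, rows of its height: a listed point, or the origin of a listed thing).
The state is a dict: "clock": time; "joints": joint angles; "dq": joint speeds; "joint_efforts": joint torques, N m; "position": TCP position; "ee_rot": TCP orientation; "force": force on the tool from outside, world axes, zero at the start; "ft_torque": the same for the moment, N m; "width": opening from 0.0 (shut) to 1.0 (fully open); "gripper_force": force on a finger pad.
Only numpy, scipy, OpenCV 4.12 (cv2) and the standard library are available. Lean on these libraries where they do the work, as an engineer would, in place of code of your own. Each camera call takes 0.05 s, during which the arm holds its last target. There are 200 camera calls.

## Task

A rock core plug stands on the base of the small bench clamp, under its raised arm. Slide the arm gently down its bar until the rubber foot meets the core and the arm tilts and binds on the bar, let go so that it holds by itself, then tighten the black handle about a quarter turn clockwise (seen from above) so that the core is held firmly. Do not crush the core or shift it, leave everything else where it stands, and let go at the end.

Things in the scene. Friction and masses are not known exactly. Their poses are not given: they have to be found in the camera images.
- clamp: Bench clamp, fixed to the bench. Origin at the centre of the underside of its grey base plate, 170 x 100 x 12 mm; z up, x runs from the core to the bar. The upright flat steel bar, 10 mm (x) by 22 mm (y), has its axis at x = +40 mm and ends 155 mm above the bench. The core stands on the plate (top 12 mm up) at about x = -40, y = 0 mm.
- clamp_arm: Sliding arm, dark steel. Origin on the bar's axis at the arm's mid height; -x runs along the arm to the screw 80 mm away, z up. Head 30 x 36 x 34 mm round the bar; a beam 24 mm wide, top 11 mm above the origin, runs to x = -102 mm. It stays where it is left; a push of 2 to 5 N slides it down. Push on the beam close to the head, on the foot's side: behind the bar it jams.
- jaw_tilt (a joint): Tilt of the arm, rad: 0 = square to the bar; grows as the foot's end rises. When the core stops the foot, further pushing (5 to 8 N) tilts the arm, the push point sinking about 4 mm more, to about 0.075: there it binds and the push rises steeply. Stopped at a push of 12 to 16 N it stays bound when let go; from about 20 N on the core is pushed too hard.
- jaw_press (a point): Point on the flat top of the beam, 28 mm from the bar's axis towards the screw: the place to push down with closed fingertips. The beam's top is free from 15 mm (the head) to 57 mm (the handle, above it) from the bar's axis.
- handle (a joint): Turning of the screw handle, rad; grows clockwise seen from above, which lowers the foot by 0.35 mm per rad. Starts between 0 and 0.3; range -0.2 to 4.5. Friction about 0.03 Nm. With the arm bound, each rad adds up to about 9 N on the core, which is crushed above 32 N: a quarter turn (1.4 to 1.8 rad) is right.
- handle_grip (a point): Middle of the handle's grip, on the screw axis 40 mm above the arm's mid height. The grip is a black plastic bar 44 mm long (along this frame's x), 12 mm thick (along its y: pinch it across here) and 30 mm high, 15 mm to each side of this point; its underside is 14 mm above the beam's top.
- foot: The screw's rubber foot under the arm's end, a 20 mm ball on a short spindle; origin on the screw axis at the arm's mid height (not on the ball).
- foot_tip (a point): Lowest point of the foot, the one that meets the core: 27 mm below the arm's mid height with the handle at 0.
- core_short: Grey rock core plug, upright cylinder of 38 mm diameter, 36 mm high; origin at the centre of its underside. One of the three plugs stands in the clamp, the other two on the wooden board: which one changes.
- core_middle: The same, 46 mm high.
- core_tall: The same, 56 mm high.
- board: Wooden sample board 120 x 200 x 12 mm lying fixed on the bench, with the two other plugs on it; origin at the centre of its underside.
- pen: Teal pen lying on the bench, 130 mm long, 12 mm thick; origin at the middle of its length. Leave alone.
- beaker: Glass beaker, 68 mm wide, 85 mm high; origin at the centre of its underside. Leave alone.
- jar: Amber glass jar with a black cap, 52 mm wide, 70 mm high; origin at the centre of its underside. Leave alone.
- slide_box: Closed grey plastic slide box 85 x 55 x 32 mm; origin at the centre of its underside. Leave alone.
- objective: Steel microscope objective standing on the bench, 26 mm wide, 46 mm high; origin at the centre of its underside. Leave alone.
Things that resemble listed ones, but are neither listed nor needed, are in the scene too. What is shaped like the core_tall but yellow is not meant.

How it is judged:
On the way, in this order (a step that is already met when the one before it is completed fails the run):
1. the arm has been slid down onto the core, is tilted and bound on the bar, and holds the core by itself, not touched by the robot (value of joint jaw_tilt above 0.068 rad and (contact force between foot and core_short above 2 N or contact force between foot and core_middle above 2 N or contact force between foot and core_tall above 2 N) and contact force between each of the arm, the fingers and clamp_arm below 0.1 N), for 0.2 s.
2. the handle has been turned tight (about a quarter turn) and the foot presses firmly on the core (value of joint handle above 1.1 rad and value of joint jaw_tilt above 0.068 rad and (contact force between foot and core_short above 9 N or contact force between foot and core_middle above 9 N or contact force between foot and core_tall above 9 N)), for 0.2 s.
At the end, for the whole second after the job is handed in: The foot presses on the core under the clamp with more than 8 N, the arm is tilted (over 0.068 rad) and bound, the handle stands beyond 1.1 rad (at least about a quarter turn less the grip's slack), and all three cores are within 5 mm of where they stood (value of joint handle above 1.1 rad and value of joint jaw_tilt above 0.068 rad and (contact force between foot and core_short above 8 N or contact force between foot and core_middle above 8 N or contact force between foot and core_tall above 8 N) and distance of each of core_short, core_middle, core_tall from where it was at the start of the episode below 0.005 m); the robot touches nothing.
It fails at once if a core pressed by the foot with more than 20 N by pushing on the arm, before the handle is turned: pushed too hard ((contact force between foot and core_short above 20 N or contact force between foot and core_middle above 20 N or contact force between foot and core_tall above 20 N) and value of joint handle below 0.35 rad).
It fails at once if a core pressed by the foot with more than 32 N: crushed (contact force between foot and core_short above 32 N or contact force between foot and core_middle above 32 N or contact force between foot and core_tall above 32 N).
It fails at once if a core shifted by more than 8 mm (distance of any of core_short, core_middle, core_tall from where it was at the start of the episode above 0.008 m).
It fails at once if something else on the bench moved by more than 20 mm (distance of any of pen, beaker, jar, slide_box, objective from where it was at the start of the episode above 0.02 m).
It also fails if it takes over 61 s, if anything falls off the work surface, if the arm or the gripper's body presses on something with over 40 N, if the wrist force passes 120 N, or if a joint passes its speed limit or range.

## Working session

There is one attempt and no reset: what is moved stays moved. The work goes in short steps, Python scripts to look and compute and a tool call to move; the robot and the scene stay as the last step left them, time stands still between calls to the robot, and variables do not carry over. Pictures are saved under pics/ and viewed, at most 10 in all, crops included, and the job is handed in when it is done.

Besides the shell and the picture viewer there is one more tool, called after "Call:" as name(argument=value, ...) on one line, values as JSON. carry_out: Moves the arm, as the interface text tells. Its arguments: {"type":"object","properties":{"claw":{"type":"array","items":{"type":"number"}},"delta_pos":{"type":"array","items":{"type":"array","items":{"type":"number"}}},"angular":{"type":"array","items":{"type":"array","items":{"type":"number"}}},"force":{"type":"number"}},"required":["claw","delta_pos","angular"]}

```bash
mkdir -p pics
cat > h.py <<'E'
import numpy as np, cv2
from cell import arm
from scipy.spatial.transform import Rotation as R
def ray(p,c):
    d=np.linalg.inv(p["mtx"])@np.array([c[0]*640,c[1]*480,1]); T=np.array(p["T"])
    d=T[:3,:3]@d; return T[:3,3],d/np.linalg.norm(d)
def tri(rs):
    A=np.zeros((3,3));b=np.zeros(3)
    for o,d in rs:
        M=np.eye(3)-np.outer(d,d);A+=M;b+=M@o
    x=np.linalg.solve(A,b); return x,[np.linalg.norm((np.eye(3)-np.outer(d,d))@(x-o))*1e3 for o,d in rs]
def proj(p,x):
    T=np.linalg.inv(p["T"]);c=T[:3,:3]@x+T[:3,3];u=np.array(p["mtx"])@c;return u[:2]/u[2]
def save(p,n): cv2.imwrite(n,cv2.cvtColor(p["frame"],cv2.COLOR_RGB2BGR))
E
python3 - <<'E'
from h import *
np.set_printoptions(precision=4,suppress=True)
P={n:arm.get_image(n) for n in("scene","top","wrist")}
for n in P: save(P[n],f"pics/{n}0.png"); print(n,np.array(P[n]["T"])[:3,3])
for l in["clamp","clamp_arm","jaw_press","handle_grip","foot","foot_tip","core_short","core_middle","core_tall","board"]:
    rs=[]
    for n in P:
        r=arm.place_of(l,P[n]); print(l,n,[(round(q["conf"],2),np.round(np.array(q["centre"])*[640,480],1)) for q in r[:3]])
        if r and r[0]["conf"]>.4: rs.append(ray(P[n],r[0]["centre"]))
    if len(rs)>1: print("  ->",*tri(rs))
s=arm.observe();print(s)
E
```

```text
scene [ 1.3168 -0.5824  0.7507]
top [ 0.443  -0.0174  1.0037]
wrist [ 0.281  -0.5619  0.3851]
clamp scene [(0.74, array([301.5, 291.3])), (0.23, array([158. , 341.3]))]
clamp top [(0.77, array([316.6, 270.4]))]
clamp wrist []
  -> [ 0.533  -0.0426 -0.0103] [np.float64(0.17488438673163403), np.float64(0.1748843867316268)]
clamp_arm scene [(0.58, array([308.3, 255.6]))]
clamp_arm top [(0.83, array([326.4, 245.9])), (0.35, array([179.6, 252.1]))]
clamp_arm wrist []
  -> [ 0.5718 -0.0563  0.1127] [np.float64(3.1331559562895035), np.float64(3.133155956289384)]
jaw_press scene [(0.65, array([300. , 241.7]))]
jaw_press top [(0.93, array([324.8, 258.6])), (0.49, array([163.9, 246.5])), (0.48, array([444.8, 242.5]))]
jaw_press wrist []
  -> [ 0.5435 -0.0541  0.1302] [np.float64(0.8288743472175938), np.float64(0.8288743472175999)]
handle_grip scene [(0.71, array([290.7, 219.4])), (0.34, array([257.2, 397.8])), (0.33, array([286.4, 272.7]))]
handle_grip top [(0.76, array([322.1, 284.6]))]
handle_grip wrist []
  -> [ 0.4938 -0.0457  0.1552] [np.float64(2.9580565522763616), np.float64(2.958056552
[... 918 characters left out ...]
ne [(0.6, array([425.6, 248.8]))]
board top [(0.9, array([163.6, 251.1]))]
board wrist []
  -> [ 0.5775  0.2929 -0.0038] [np.float64(0.4392822329455579), np.float64(0.4392822329455112)]
{'clock': 1.65, 'joints': array([ 1.1304,  0.4345,  0.025 ,  1.5732, -0.0116,  1.134 , -0.0751]), 'dq': array([-0.0001,  0.0005, -0.0033, -0.0017, -0.001 , -0.0002, -0.0017]), 'joint_efforts': array([ -0.0004, -66.766 ,   0.9839, -31.4802,  -0.0607,   0.0327,
         0.    ]), 'position': array([ 0.2072, -0.5897,  0.2267]), 'ee_rot': array([3.0968, 0.5281, 0.    ]), 'force': array([-0.028 ,  0.5767, -0.4865]), 'ft_torque': array([-0.0055,  0.0022,  0.0089]), 'gripper_force': 0.0, 'width': 1.0012300125746463}
```

View pics/scene0.png

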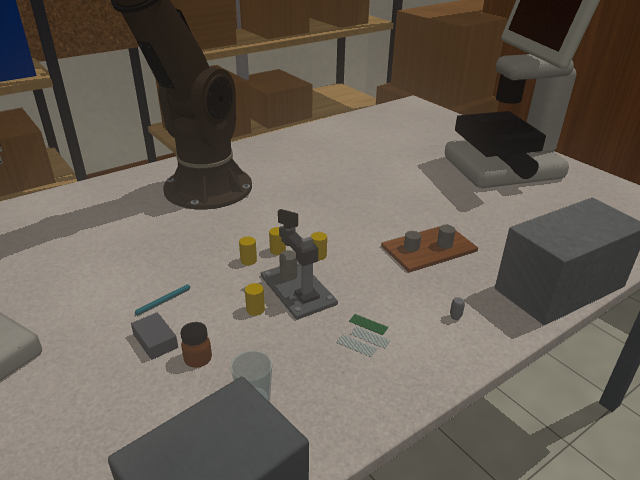

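View pics/top0.png

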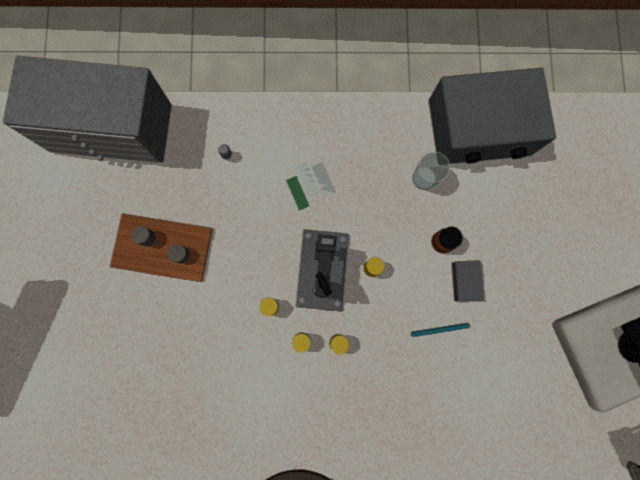

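The clamp stands at about (301,280) in scene and (323,270) in top, holding the tall core. The yellow plugs around it are look-alikes, and its long axis runs roughly along world +x. I'm moving above it with the fingers closed.

Call:
carry_out(claw=[0,0,0,0,0,0,0,0,0,0,0,0,0,0,0,0], delta_pos=[[3.4,-2.6,-1.5],[3.4,-2.6,-1.5],[3.4,-2.6,-1.5],[3.4,-2.6,-1.5],[3.4,-2.6,-1.3],[3.4,-2.6,0],[3.4,-2.6,0],[3.4,-2.6,0],[3.4,-2.6,0],[3.4,-2.6,0],[3.4,-2.6,0],[3.4,-2.6,0],[3.4,-2.6,0],[3.4,-2.6,0],[3.4,-2.6,0],[0,0,0]], angular=[[0,0,0],[0,0,0],[0,0,0],[0,0,0],[0,0,0],[0,0,0],[0,0,0],[0,0,0],[0,0,0],[0,0,0],[0,0,0],[0,0,0],[0,0,0],[0,0,0],[0,0,0],[0,0,0]])

```text
clock: 3.25
position: [0.5612, -0.0459, 0.2995]
ee_rot: [-3.091, -0.54, -0.003]
force: [0.1, -0.5, 0.6]
width: 0.007
gripper_force: 0.0
```

Call:
carry_out(claw=[0,0,0,0,0,0,0,0,0,0,0,0,0,0,0,0,0,0,0,0], delta_pos=[[0,0,0],[0,0,0],[0,0,0],[0,0,0],[0,0,0],[0,0,0],[0,0,0],[0,0,0],[0,0,0],[0,0,0],[0,0,0],[0,0,0],[0,0,0],[0,0,0],[0,0,0],[0,0,0],[0,0,0],[0,0,0],[0,0,0],[0,0,0]], angular=[[0,0,-0.14],[0,0,-0.14],[0,0,-0.14],[0,0,-0.14],[0,0,-0.14],[0,0,-0.14],[0,0,-0.14],[0,0,-0.14],[0,0,-0.14],[0,0,-0.14],[0,0,-0.14],[0,0,-0.14],[0,0,-0.14],[0,0,-0.14],[0,0,-0.14],[0,0,-0.14],[0,0,-0.14],[0,0,-0.14],[0,0,-0.14],[0,0,0]])

```text
clock: 5.25
position: [0.5589, -0.0534, 0.2996]
ee_rot: [-0.223, -3.133, 0.0]
force: [-0.3, -0.4, -0.5]
width: 0.006
gripper_force: 0.0
```

Run:
```python
from h import *
np.set_printoptions(precision=4,suppress=True)
s=arm.observe();print(s["clock"],s["joints"],s["position"],R.from_rotvec(s["ee_rot"]).as_matrix(),s["force"],s["width"])
P={n:arm.get_image(n) for n in("wrist","top")}
save(P["wrist"],"pics/wrist1.png"); T=np.array(P["wrist"]["T"]);print(T)
for l in["clamp","jaw_press","handle_grip","clamp_arm","core_tall"]:
    for n in P:
        r=arm.place_of(l,P[n]); print(l,n,[(round(q["conf"],2),np.round(np.array(q["centre"])*[640,480],1)) for q in r[:3]])
```

```text
5.25 [ 0.5961  0.3992 -0.8364  1.57    0.3034  1.3084  1.148 ] [ 0.5589 -0.0534  0.2996] [[-0.9899  0.1418 -0.0003]
 [ 0.1418  0.9899 -0.0001]
 [ 0.0002 -0.0001 -1.    ]] [-0.3213 -0.4425 -0.5268] 0.00575753720822808
[[ 0.142   0.946   0.2914  0.4787]
 [ 0.9899 -0.1358 -0.0416 -0.0409]
 [ 0.0002  0.2944 -0.9557  0.4586]
 [ 0.      0.      0.      1.    ]]
clamp wrist [(0.89, array([317.2, 162.7]))]
clamp top [(0.65, array([320.2, 270.7]))]
jaw_press wrist [(0.79, array([321. , 197.1]))]
jaw_press top []
handle_grip wrist [(0.66, array([313.7, 130.9]))]
handle_grip top [(0.53, array([321.4, 287.6]))]
clamp_arm wrist [(0.86, array([319. , 227.5]))]
clamp_arm top []
core_tall wrist [(0.68, array([220. , 173.3])), (0.68, array([263.1,   4.5])), (0.68, array([417.5,  67.8]))]
core_tall top [(0.81, array([334.9, 340.8])), (0.79, array([271.3, 307.1])), (0.58, array([298.3, 339.2]))]
```

View pics/wrist1.png

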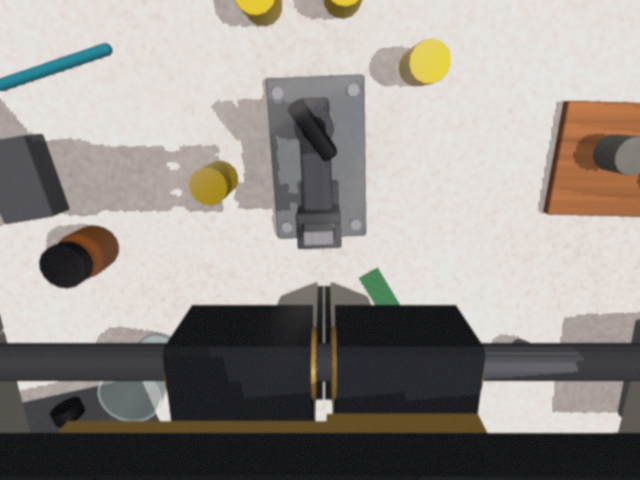

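The wrist view shows the plate from (267,75) to (366,238), the beam running down column ~318, the bar at (319,235) and the handle from (298,103) to (330,157).

```bash
cat > m.py <<'E'
from h import *
np.set_printoptions(precision=4,suppress=True)
T=np.array([[0.142,.946,.2914,.4787],[.9899,-.1358,-.0416,-.0409],[.0002,.2944,-.9557,.4586],[0,0,0,1]])
p=arm.get_image("wrist");top=arm.get_image("top");sc=arm.get_image("scene")
def onz(p,c,z):
    o,d=ray(p,np.array(c)/[640,480]);return o+d*(z-o[2])/d[2]
C=np.array([onz(p,c,.012) for c in[(267,80),(362,75),(366,236),(276,238)]])
print(C,"ctr",C.mean(0),"yaw",[np.degrees(np.arctan2(*(b-a)[1::-1])) for a,b in((C[0],C[3]),(C[1],C[2]))])
a,b=onz(p,(301,103),.178),onz(p,(327,157),.178);print("handle",a,b,(a+b)/2,np.degrees(np.arctan2(*(b-a)[1::-1])))
print("bartop",onz(p,(319,239),.155))
for l in("jaw_press","handle_grip","clamp_arm"):
    rs=[]
    for q in(p,sc,top):
        r=arm.place_of(l,q)
        if r and r[0]["conf"]>.4: rs.append(ray(q,r[0]["centre"]))
    if len(rs)>1: print(l,*tri(rs))
E
python3 m.py
```

```text
[[ 0.446  -0.0924  0.012 ]
 [ 0.455   0.0025  0.012 ]
 [ 0.6232 -0.0128  0.012 ]
 [ 0.611  -0.1129  0.012 ]] ctr [ 0.5338 -0.0539  0.012 ] yaw [np.float64(-7.077213226455246), np.float64(-5.1987581798001985)]
handle [ 0.4749 -0.054   0.178 ] [ 0.5112 -0.0423  0.178 ] [ 0.4931 -0.0481  0.178 ] 17.78824057234569
bartop [ 0.5742 -0.0573  0.155 ]
jaw_press [ 0.5203 -0.0483  0.1189] [np.float64(26.759349295617206), np.float64(9.968172757271091), np.float64(32.60543196702678)]
handle_grip [ 0.4945 -0.0478  0.156 ] [np.float64(4.404159728657083), np.float64(6.5840629339977195), np.float64(5.406300696494773)]
clamp_arm [ 0.5741 -0.0563  0.1178] [np.float64(3.826150807705159), np.float64(3.8261508077050976)]
```

Call:
carry_out(claw=[0,0,0,0,0,0,0,0], delta_pos=[[1.35,-0.36,0],[0,0,3],[0,0,3],[0,0,3],[0,0,3],[0,0,1.5],[0,0,1],[0,0,0]], angular=[[0,0,-0.037],[0,0,0],[0,0,0],[0,0,0],[0,0,0],[0,0,0],[0,0,0],[0,0,0]])

```text
clock: 7.25
position: [0.545, -0.0544, 0.1542]
ee_rot: [-0.168, -3.136, -0.0]
force: [0.4, -0.1, -0.2]
width: 0.004
gripper_force: 0.0
```

Run:
```python
from h import *
s=arm.observe();print(s["position"],s["force"])
p=arm.get_image("wrist");save(p,"pics/w2.png")
```

```text
[ 0.54498116 -0.05435501  0.1542036 ] [ 0.44744112 -0.05898853 -0.20911354]
```

View pics/w2.png

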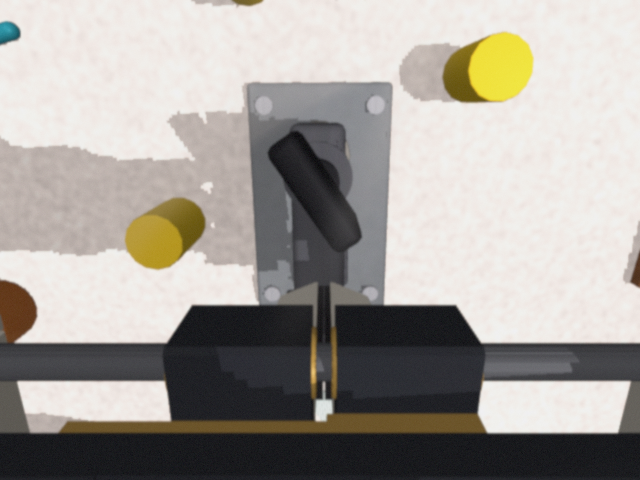

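The fingertips are above the beam at (322,290), clear of the handle. I'm pushing down, expecting first core contact near z≈0.106.

Call:
carry_out(claw=[0,0,0,0,0,0,0,0,0,0,0,0,0,0], delta_pos=[[0,0,0.6],[0,0,0.6],[0,0,0.4],[0,0,0.3],[0,0,0.3],[0,0,0.3],[0,0,0.3],[0,0,0.3],[0,0,0.3],[0,0,0.2],[0,0,0.2],[0,0,0.2],[0,0,0],[0,0,0]], angular=[[0,0,0],[0,0,0],[0,0,0],[0,0,0],[0,0,0],[0,0,0],[0,0,0],[0,0,0],[0,0,0],[0,0,0],[0,0,0],[0,0,0],[0,0,0],[0,0,0]])

```text
clock: 8.7
position: [0.545, -0.0544, 0.1145]
ee_rot: [-0.168, -3.137, 0.0]
force: [0.5, -0.1, -0.5]
width: 0.007
gripper_force: 0.0
```

Call:
carry_out(claw=[0,0], delta_pos=[[0,0,0.2],[0,0,0.2]], angular=[[0,0,0],[0,0,0]])

```text
clock: 8.9
position: [0.5452, -0.0544, 0.1107]
ee_rot: [0.168, 3.137, -0.0]
force: [-0.9, -0.4, 2.0]
width: 0.005
gripper_force: 1.3
```

Run:
```python
from h import *
p=arm.get_image("scene");f=p["frame"][190:330,210:370]
cv2.imwrite("pics/s3.png",cv2.cvtColor(cv2.resize(f,None,fx=4,fy=4,interpolation=cv2.INTER_CUBIC),cv2.COLOR_RGB2BGR))
print(arm.observe()["force"])
```

```text
[ 0.37013941 -0.2974037   0.74235856]
```

View pics/s3.png

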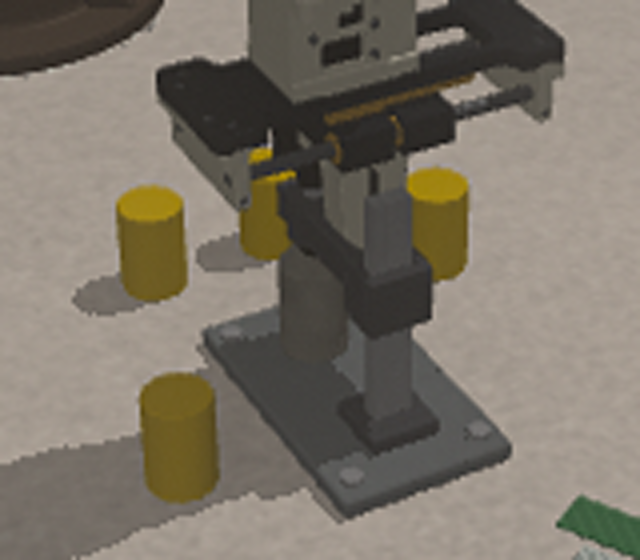

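The fingers are on the beam and the arm is sliding (push about 2 N). From here I go in small steps.

Call:
carry_out(claw=[0,0,0,0], delta_pos=[[0,0,0.1],[0,0,0.1],[0,0,0.1],[0,0,0.1]], angular=[[0,0,0],[0,0,0],[0,0,0],[0,0,0]])

```text
clock: 9.35
position: [0.5451, -0.0544, 0.1066]
ee_rot: [-0.168, -3.137, 0.0]
force: [-1.0, 0.2, 2.1]
width: 0.005
gripper_force: 1.2
```

Call:
carry_out(claw=[0,0], delta_pos=[[0,0,0.1],[0,0,0.1]], angular=[[0,0,0],[0,0,0]])

```text
clock: 9.55
position: [0.5454, -0.0544, 0.1051]
ee_rot: [0.168, 3.137, -0.001]
force: [-3.3, -0.7, 9.1]
width: 0.0
gripper_force: 4.5
```

Call:
carry_out(claw=[0,0], delta_pos=[[0,0,0.05],[0,0,0.05]], angular=[[0,0,0],[0,0,0]])

```text
clock: 9.75
position: [0.5456, -0.0544, 0.1043]
ee_rot: [0.168, 3.136, -0.001]
force: [-1.7, -0.8, 8.3]
width: 0.003
gripper_force: 4.5
```

Call:
carry_out(claw=[0], delta_pos=[[0,0,0.05]], angular=[[0,0,0]])

```text
clock: 9.85
position: [0.5458, -0.0544, 0.1038]
ee_rot: [0.168, 3.136, -0.001]
force: [-1.4, -0.6, 8.7]
width: 0.006
gripper_force: 4.5
```

Call:
carry_out(claw=[0], delta_pos=[[0,0,0.05]], angular=[[0,0,0]])

```text
clock: 9.95
position: [0.5459, -0.0544, 0.1034]
ee_rot: [0.168, 3.136, -0.001]
force: [-2.1, -0.9, 9.3]
width: 0.004
gripper_force: 4.5
```

Call:
carry_out(claw=[0], delta_pos=[[0,0,0.05]], angular=[[0,0,0]])

```text
clock: 10.05
position: [0.546, -0.0545, 0.103]
ee_rot: [0.168, 3.135, -0.0]
force: [-1.3, -1.5, 10.7]
width: 0.005
gripper_force: 5.1
```

Call:
carry_out(claw=[0], delta_pos=[[0,0,0.03]], angular=[[0,0,0]])

```text
clock: 10.15
position: [0.5461, -0.0545, 0.1028]
ee_rot: [0.168, 3.135, -0.001]
force: [-2.8, -1.3, 12.0]
width: 0.008
gripper_force: 5.9
```

Call:
carry_out(claw=[0], delta_pos=[[0,0,0]], angular=[[0,0,0]])

```text
clock: 10.25
position: [0.5461, -0.0545, 0.1028]
ee_rot: [0.168, 3.135, -0.001]
force: [-2.7, -0.6, 10.6]
width: 0.002
gripper_force: 5.2
```

Call:
carry_out(claw=[0,0], delta_pos=[[0,0,0.03],[0,0,0]], angular=[[0,0,0],[0,0,0]])

```text
clock: 10.45
position: [0.5461, -0.0544, 0.1027]
ee_rot: [0.168, 3.135, -0.001]
force: [-2.2, -1.6, 11.5]
width: 0.004
gripper_force: 6.0
```

Call:
carry_out(claw=[0,0], delta_pos=[[0,0,0.02],[0,0,0]], angular=[[0,0,0],[0,0,0]])

```text
clock: 10.65
position: [0.5461, -0.0544, 0.1026]
ee_rot: [0.168, 3.135, -0.001]
force: [-3.3, -0.2, 13.1]
width: 0.005
gripper_force: 6.6
```

Call:
carry_out(claw=[0,0], delta_pos=[[0,0,0.02],[0,0,0]], angular=[[0,0,0],[0,0,0]])

```text
clock: 10.85
position: [0.5461, -0.0544, 0.1025]
ee_rot: [0.168, 3.135, -0.001]
force: [-3.1, -1.1, 14.2]
width: 0.004
gripper_force: 7.2
```

Call:
carry_out(claw=[0,0,0,0,0,0,0,0,0], delta_pos=[[0,0,-0.1],[0,0,-0.3],[0,0,-1],[0,0,-2.5],[0,0,-4],[0,0,-4],[0,0,-2],[0,0,0],[0,0,0]], angular=[[0,0,0],[0,0,0],[0,0,0],[0,0,0],[0,0,0],[0,0,0],[0,0,0],[0,0,0],[0,0,0]])

```text
clock: 11.75
position: [0.5451, -0.0545, 0.2404]
ee_rot: [0.168, 3.137, -0.0]
force: [-0.6, 0.4, -1.4]
width: 0.006
gripper_force: 0.0
```

Run:
```python
from h import *
np.set_printoptions(precision=4,suppress=True)
s=arm.observe();print(s["clock"],s["position"],s["joints"],s["force"],R.from_rotvec(s["ee_rot"]).as_matrix())
P={n:arm.get_image(n) for n in("wrist","scene","top")}
save(P["wrist"],"pics/w4.png")
rs=[]
for n in P:
    r=arm.place_of("handle_grip",P[n]); print(n,[(round(q["conf"],2),np.round(np.array(q["centre"])*[640,480],1)) for q in r[:2]])
    if r: rs.append(ray(P[n],r[0]["centre"]))
print(tri(rs))
r=arm.trace("handle_grip",P["wrist"])
if r:
    g=np.argwhere(r[0]["region"])[:,::-1].astype(np.float32);print(r[0]["conf"],cv2.minAreaRect(g))
f=P["scene"]["frame"][190:310,230:350]
cv2.imwrite("pics/s4.png",cv2.cvtColor(cv2.resize(f,None,fx=4.5,fy=4.5,interpolation=cv2.INTER_CUBIC),cv2.COLOR_RGB2BGR))
np.savez("w4.npz",m=P["wrist"]["mtx"],T=P["wrist"]["T"])
```

```text
11.75 [ 0.5451 -0.0545  0.2404] [ 0.6089  0.4225 -0.8359  1.6944  0.3364  1.1749  1.1488] [-0.6162  0.4288 -1.4174] [[-0.9943  0.1069  0.0004]
 [ 0.1069  0.9943 -0.0003]
 [-0.0004 -0.0003 -1.    ]]
wrist [(0.7, array([318.4, 161.6]))]
scene [(0.85, array([291.2, 230.8]))]
top []
(array([ 0.4995, -0.0489,  0.1313]), [np.float64(3.1574506661182538), np.float64(3.157450666118438)])
0.82 ((321.63800048828125, 158.66952514648438), (76.20650482177734, 29.325668334960938), 55.24408721923828)
```

View pics/w4.png

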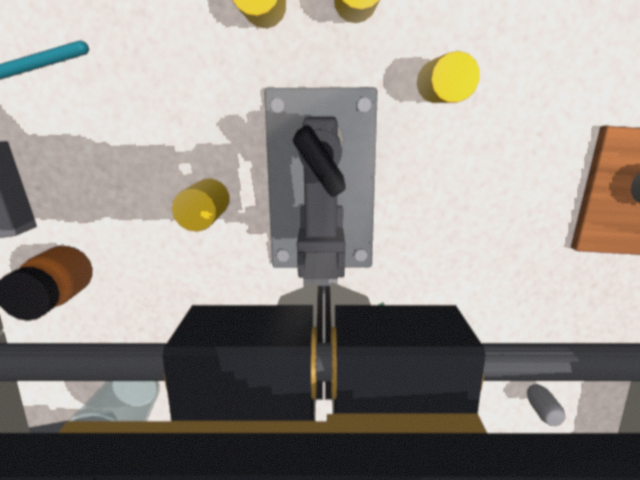

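View pics/s4.png

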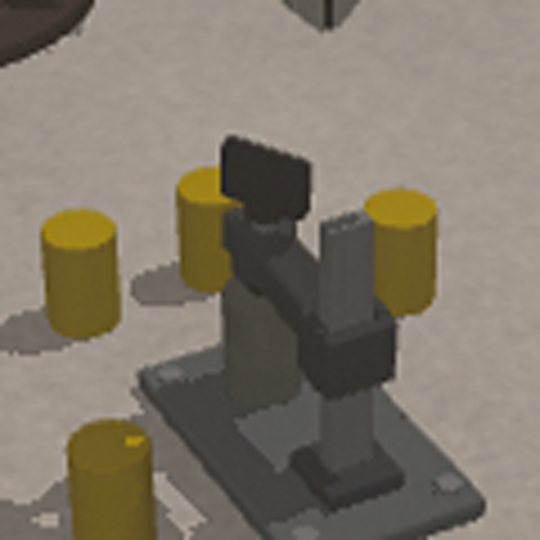

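Run:
```python
from h import *
d=np.load("w4.npz");p={"mtx":d["m"],"T":d["T"]}
u=np.array([np.cos(np.radians(55.24)),np.sin(np.radians(55.24))])
for z in(.136,.15):
    e=[]
    for s in(-30,30):
        o,v=ray(p,(np.array([321.6,158.7])+s*u)/[640,480]);e.append(o+v*(z-o[2])/v[2])
    w=e[1]-e[0];print(z,(e[0]+e[1])/2,np.linalg.norm(w)*76.2/60,np.degrees(np.arctan2(w[1],w[0])))
for x in([.4975,-.0495,.136],[.4975,-.0495,.151]):print(proj(p,np.array(x)))
```

```text
0.136 [ 0.49591812 -0.04909982  0.136     ] 0.04724507095458428 28.811782620577322
0.15 [ 0.49424302 -0.04886821  0.15      ] 0.04473403911042501 28.81178262057724
[321.53231222 161.73142222]
[321.42237278 164.97366536]
```

The arm is tilted and holds by itself: the scene crop shows the beam raised at the foot, with the core upright. The handle runs from (300,130) to (340,190) in the wrist view, at a yaw of about 26–28°. I'm aligning the tool with the tilted screw axis above it.

Call:
carry_out(claw=[4,4,4,4,4,4,4,4], delta_pos=[[2.2,0,1],[2.2,0,1.3],[0,0,2],[0,0,0],[0,0,0],[0,0,0],[0,0,0],[0,0,0]], angular=[[0,0,0],[0,0,0],[0,0.072,0],[0,0,-0.14],[0,0,-0.14],[0,0,-0.14],[0,0,-0.14],[0,0,0]], force=12)

```text
clock: 12.9
position: [0.5013, -0.0498, 0.1968]
ee_rot: [0.693, -2.994, -0.038]
force: [-0.4, -0.2, -0.4]
width: 0.439
gripper_force: 0.0
```

Run:
```python
from h import *
np.set_printoptions(precision=4,suppress=True)
s=arm.observe();M=R.from_rotvec(s["ee_rot"]).as_matrix();print(s["clock"],s["position"],s["joints"],s["force"],s["width"]);print(M)
a=np.array([.0716,-.0077,.9974]);F=np.array([.497,-.0492,.1355])-.008*a
print("tool-frame to F cm",M.T@(F-s["position"])*100)
p=arm.get_image("wrist");save(p,"pics/w5.png")
r=arm.trace("handle_grip",p)
if r:
    g=np.argwhere(r[0]["region"])[:,::-1].astype(np.float32);print(r[0]["conf"],cv2.minAreaRect(g))
for x in(F,np.array([.497,-.0492,.1355])+.015*a):print(proj(p,x))
```

```text
12.9 [ 0.5013 -0.0498  0.1968] [ 0.6992  0.4887 -0.9737  1.7883  0.4085  1.1685  1.615 ] [-0.4421 -0.2097 -0.3736] 0.43865012232946066
[[-0.8959 -0.4383 -0.0722]
 [-0.44    0.898   0.0084]
 [ 0.0612  0.0393 -0.9974]]
tool-frame to F cm [-0.0105 -0.0013  6.945 ]
0.59 ((319.0, 255.0), (88.0, 30.0), 90.0)
[320.554  251.7879]
[320.3055 266.3422]
```

View pics/w5.png

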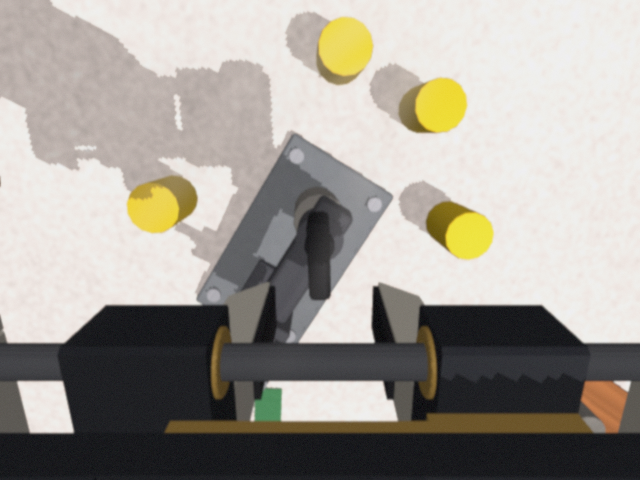

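The handle is now vertical in the wrist view at column ~319, rows 212–299, centred between the fingers. Descending and pinching.

Call:
carry_out(claw=[4,4,4,4,4], delta_pos=[[0,0,2],[0,-0.03,2],[0,0,1.5],[0,0,1.4],[0,0,0]], angular=[[0,0,0],[0,0,0],[0,0,0],[0,0,0],[0,0,0]])

```text
clock: 13.5
position: [0.4956, -0.0496, 0.1268]
ee_rot: [0.688, -2.993, -0.037]
force: [-0.2, 0.4, 1.0]
width: 0.435
gripper_force: 0.0
```

Call:
carry_out(claw=[1.6,1.6,1.6,1.6], delta_pos=[[0,0,0],[0,0,0],[0,0,0],[0,0,0]], angular=[[0,0,0],[0,0,0],[0,0,0],[0,0,0]])

```text
clock: 13.9
position: [0.497, -0.0494, 0.1289]
ee_rot: [0.69, -2.996, -0.036]
force: [-0.5, -0.5, 0.4]
width: 0.183
gripper_force: 0.0
```

Call:
carry_out(claw=[1.3,1.1,1.0,1.0], delta_pos=[[0,0,0],[0,0,0],[0,0,0],[0,0,0]], angular=[[0,0,0],[0,0,0],[0,0,0],[0,0,0]])

```text
clock: 14.3
position: [0.4977, -0.0511, 0.1288]
ee_rot: [0.688, -2.997, -0.033]
force: [3.4, -6.3, 0.8]
width: 0.128
gripper_force: 12.0
```

Run:
```python
from h import *
s=arm.observe();M=R.from_rotvec(s["ee_rot"]).as_matrix();print(s,"toolF",M.T@s["force"],M.T@s["ft_torque"])
```

```text
{'clock': 14.3, 'joints': array([ 0.65818782,  0.55662838, -0.92177329,  1.87891916,  0.48870091,
        1.03302919,  1.54258706]), 'dq': array([-3.54054982e-05, -1.18773166e-03,  1.45423282e-04,  2.81753114e-04,
       -1.28315177e-03,  5.38501696e-04, -1.05840668e-03]), 'joint_efforts': array([-2.81512968e+00, -5.49755538e+01, -1.58073467e+01, -2.19519907e+01,
       -2.22563311e+00,  3.70946042e-01, -4.20267577e-02]), 'position': array([ 0.49770877, -0.05112197,  0.12876323]), 'ee_rot': array([ 0.6882191 , -2.99673041, -0.03264374]), 'force': array([ 3.397018  , -6.34388175,  0.80862649]), 'ft_torque': array([-1.18202848, -0.80861035,  0.12166647]), 'gripper_force': 11.997585743665695, 'width': 0.12839051220114073} toolF [-0.23188979 -7.15671293 -1.07987545] [ 1.42136916 -0.20892182 -0.04365931]
```

Gripped, but with a 7 N sideways load. I'm following it to null that.

Call:
carry_out(claw=[1.0,1.0,1.0], delta_pos=[[0,-0.1,0],[0,-0.08,0],[0,0,0]], angular=[[0,0,0],[0,0,0],[0,0,0]])

```text
clock: 14.6
position: [0.4978, -0.0513, 0.1287]
ee_rot: [0.69, -2.995, -0.035]
force: [-0.1, -3.2, 5.3]
width: 0.13
gripper_force: 12.0
```

```bash
cat > o.py <<'E'
from h import *
np.set_printoptions(precision=4,suppress=True)
s=arm.observe();M=R.from_rotvec(s["ee_rot"]).as_matrix();print(s["clock"],s["position"],s["gripper_force"],s["width"],"toolF",M.T@s["force"],M.T@s["ft_torque"],"yawx",np.arctan2(M[1,0],M[0,0]),s["joints"][6],"z",M[:,2])
E
python3 o.py
```

```text
14.6 [ 0.4978 -0.0513  0.1287] 11.998555362224579 0.12975076253700127 toolF [ 1.8036 -2.6836 -5.3308] [ 0.5489  0.0157 -0.0428] yawx -2.68766125650932 1.5455618366561195 z [-0.0709  0.0073 -0.9975]
```

Call:
carry_out(claw=[1.0,1.0,1.0], delta_pos=[[0.03,-0.06,-0.06],[0,0,-0.04],[0,0,0]], angular=[[0,0,0],[0,0,0],[0,0,0]])

```text
clock: 14.9
position: [0.4977, -0.0515, 0.129]
ee_rot: [0.691, -2.995, -0.037]
force: [4.9, 0.5, -6.7]
width: 0.128
gripper_force: 12.0
```

```bash
python3 o.py
```

```text
14.9 [ 0.4977 -0.0515  0.129 ] 11.99692502617836 0.1276062685786855 toolF [-5.0553 -1.931   6.3333] [ 0.4375 -1.2112 -0.0593] yawx -2.687109158848757 1.5478668991176086 z [-0.0712  0.0084 -0.9974]
```

Call:
carry_out(claw=[1.0,1.0], delta_pos=[[-0.02,-0.03,0.05],[0,0,0]], angular=[[0,0,0],[0,0,0]])

```text
clock: 15.1
position: [0.4977, -0.0515, 0.1289]
ee_rot: [0.691, -2.995, -0.037]
force: [1.7, 1.4, -1.6]
width: 0.131
gripper_force: 12.0
```

```bash
python3 o.py
```

```text
15.1 [ 0.4977 -0.0515  0.1289] 11.997737288475037 0.13098622757857784 toolF [-2.2854  0.4717  1.4344] [-0.0395 -0.7697 -0.0392] yawx -2.6869208572977765 1.547543713569314 z [-0.0717  0.008  -0.9974]
```

Side loads are nulled, so I start the turn.

Call:
carry_out(claw=[1.0,1.0,1.0,1.0,1.0], delta_pos=[[0,0,0],[0,0,0],[0,0,0],[0,0,0],[0,0,0]], angular=[[0,0,0.1],[0,0,0.1],[0,0,0.1],[0,0,0.1],[0,0,0]])

```text
clock: 15.6
position: [0.4979, -0.0518, 0.1289]
ee_rot: [0.079, -3.069, -0.014]
force: [2.2, 0.2, -1.4]
width: 0.128
gripper_force: 12.0
```

```bash
python3 o.py
```

```text
15.6 [ 0.4979 -0.0518  0.1289] 12.000459283590317 0.12819470281041917 toolF [-2.3096  0.0235  1.2326] [-0.1683 -0.8016  0.0371] yawx -3.0895351518005043 1.2081034089102942 z [-0.0712  0.0073 -0.9974]
```

Call:
carry_out(claw=[1.0,1.0,1.0,1.0,1.0,1.0,1.0], delta_pos=[[0,0,0],[0,0,0],[0,0,0],[0,0,0],[0,0,0],[0,0,0],[0,0,0]], angular=[[0,0,0.1],[0,0,0.1],[0,0,0.1],[0,0,0.1],[0,0,0.1],[0,0,0.1],[0,0,0]])

```text
clock: 16.3
position: [0.4978, -0.0522, 0.129]
ee_rot: [-0.828, -2.957, 0.019]
force: [1.4, -1.5, 0.5]
width: 0.132
gripper_force: 12.0
```

```bash
python3 o.py
```

```text
16.3 [ 0.4978 -0.0522  0.129 ] 12.00187548995018 0.13230672752991043 toolF [-1.9499 -0.5561 -0.6511] [ 0.0107 -0.7367  0.0358] yawx 2.5946780165898358 0.6972833383684767 z [-0.0715  0.0069 -0.9974]
```

Call:
carry_out(claw=[1.0,1.0,1.0,1.0,1.0,1.0,1.0,1.0], delta_pos=[[0,0,0],[0,0,0],[0,0,0],[0,0,0],[0,0,0],[0,0,0],[0,0,0],[0,0,0]], angular=[[0,0,0.1],[0,0,0.1],[0,0,0.1],[0,0,0.1],[0,0,0.1],[0,0,0.1],[0,0,0],[0,0,0]])

```text
clock: 17.1
position: [0.4975, -0.0524, 0.1289]
ee_rot: [-1.662, -2.589, 0.051]
force: [-1.5, -4.1, 5.8]
width: 0.127
gripper_force: 12.0
```

```bash
python3 o.py
```

```text
17.1 [ 0.4975 -0.0524  0.1289] 12.009069621562958 0.1267878884323223 toolF [-2.8503 -3.4203 -5.7317] [ 0.4689 -0.8512  0.0278] yawx 1.9988828457832397 0.18106464032586078 z [-0.0722  0.0068 -0.9974]
```

Turned 1.6 rad. I'm releasing the grip and backing off along the screw axis.

Call:
carry_out(claw=[1.0,1.3,2,3,3.5,3.5,3.5,3.5,3.5,3.5,3.5], delta_pos=[[-0.02,-0.04,-0.03],[0,0,0],[0,0,0],[0,0,0],[0,0,0],[0,0,-1],[0,0,-2],[0,0,-3],[0,0,-3],[0,0,0],[0,0,0]], angular=[[0,0,0],[0,0,0],[0,0,0],[0,0,0],[0,0,0],[0,0,0],[0,0,0],[0,0,0],[0,0,0],[0,0,0],[0,0,0]])

```text
clock: 18.2
position: [0.5044, -0.0529, 0.2199]
ee_rot: [-1.67, -2.586, 0.049]
force: [-1.0, -0.0, -0.7]
width: 0.38
gripper_force: 0.0
```

```bash
python3 o.py
python3 - <<'E'
from h import *
p=arm.get_image("scene");f=p["frame"][190:310,230:350];w=arm.get_image("wrist")["frame"]
a=cv2.resize(f,(400,400),interpolation=cv2.INTER_CUBIC);b=cv2.resize(w,(400,300));b=np.vstack([b,np.zeros((100,400,3),np.uint8)])
cv2.imwrite("pics/e.png",cv2.cvtColor(np.hstack([a,b]),cv2.COLOR_RGB2BGR))
E
```

```text
18.2 [ 0.5044 -0.0529  0.2199] 0.0 0.38001727595152635 toolF [ 0.35   -0.8467  0.7559] [-0.2006 -0.1117 -0.0312] yawx 1.9937433686856891 0.23959083255797514 z [-0.0696  0.0073 -0.9975]
```

View pics/e.png

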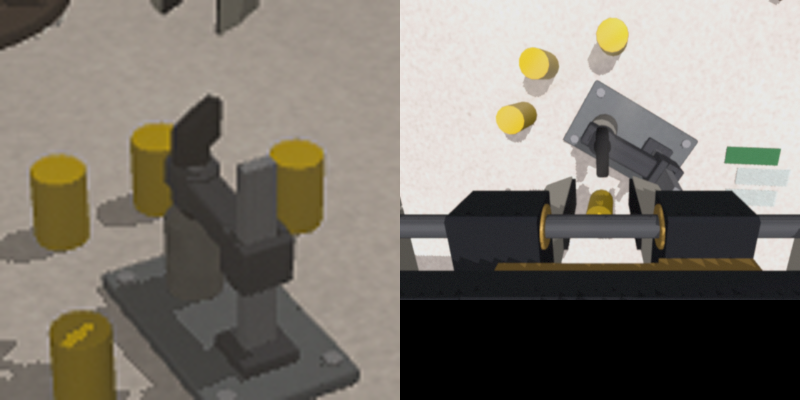

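The handle stands a quarter turn on, vertical between the fingers at (602,150) in the right-hand view. The core is upright and in place, the arm is tilted, and the robot is clear.

```bash
python3 -c "
from cell import arm
print(arm.sign_off())"
```

```text
the job is handed in; nothing more can be done
None
```

The job is handed in: the arm was bound on the core with a push of about 14 N, the handle was tightened by about 1.6 rad clockwise, and the gripper was let go and clear. The last pictures show the core upright and the arm still tilted; the judge's verdict was not returned.

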